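# Bring the red dye dish round to the printing pointer

### The arm

A 6-joint arm with a two-finger parallel gripper is mounted at the origin on the work surface. World frame = base frame: x ahead of the robot, y to its left, z up, the work surface at z = 0. Lengths are in mm, angles in rad, forces in N, time in s.
With the tool pointing down it reaches from about 350 to 875 mm from the base axis. Payload 4.2 kg.
Tool frame: the origin (TCP) lies midway between the tips of the shut fingers; the grasp point (between the pads) lies 19 mm behind it; z points along the fingers, y is the direction in which the jaws open and shut (so a half turn about z gives the same grasp; the last joint's range is limited). The gripper opens to 85 mm and grips with 20 to 120 N. Pads are 22 mm wide; open, the fingers measure 114 mm over their backs; the gripper's body (76 mm by 85 mm) begins 54 mm behind the grasp point. The pads swing forward as they close: fully open they stand 13 mm farther back than shut.
Start: joints at [1.424, 0.385, 0.008, 0, -1.194, -0.259], TCP at [246.688, 574.234, 206.512] pointing down, gripper open.
Joint ranges: [-3.14, 3.14], [-1.21, 2.06], [-1.07, 1.41], [-3.16, 2.05], [-2.99, -0.16], [-3.1, 3.1]. Speed limits (rad/s): [2.79, 2.79, 3.14, 3.14, 3.14, 3.14].

### API

Orientations are given as a unit quaternion [x, y, z, w].
In Python, from bench import read_state, get_image, job_done, search_frame, regions_of gives the robot as it stands.
- The arm moves only by the tool servo_tool, never from a script. Its arguments are lists of equal length, an entry for each row: "turn": the turn, a rotation vector about the world's x, y, z in rad, a list of three; "dp": the shift along the world's x, y, z in m, a list of three; "fingers": the finger opening in m, from 0 to 0.0854. In form: {"turn": [[rx, ry, rz], ...], "dp": [[tx, ty, tz], ...], "fingers": [fingers, ...]}. A call has exactly 5 rows; each row shifts and turns the pose as measured when the row begins; what a row does not reach is not made up. A row lasts 1/8 s, in which the tool goes at most 62.5 mm and 10.7 degrees, less where a joint would pass 70% of its speed; a pose out of reach is approached as far as the arm can. A call is refused whole if a number of a shift passes 0.0625 or a number of a turn 0.188, either way. A call with a gripper value outside its range is refused whole. The fingers move at their own pace and stop on an object; the grip force is fixed at half the most. Time passes only in rows, so rows that do not move let the fingers close, or fill a call up. It gives the time, the measured TCP pose, the force and the opening at its end, in the units of the state.
- read_state(): the state, without advancing time (a new reading comes with each control period).
- get_image(name): name is "side" or "top" or "wrist"; returns a dict with "img" (420x560x3 uint8, red, green, blue), "vfov" (degrees; the focal length in pixels is half the picture's height over the tangent of half this angle, whatever the lens; pixels are square), "cx", "cy" (the principal point, pixels), "k1" (the pictures are not rectified: a ray, as slopes to the right and down, at radius r is drawn at 1 + k1 r^2 times it, then the intrinsics apply), "world_from_camera" (4x4, takes a point from camera to world coordinates); the wrist camera has in their place "mount" (4x4, takes a point from camera to tool coordinates, whose origin is the TCP and whose axes are the flange's). Camera axes: x right, y down, z forward; pixel columns grow to the right and rows downward; lengths in mm; the calibration is good to about 2 mm. A picture is of the moment at which its call begins: read the wrist's pose just before it. There is no depth.
- job_done(): hands the job in, once; it reports no verdict.
Trained networks look in the newest picture that a camera, given by its name, has taken for a name from the list of things; names that differ only in an ending like _2 or _b are one class to them, and where a whole thing is asked for, a point or a joint stands for the part that bears it (a point fixed in the world has none). Each returns a list of dicts, best first, with "score" (0 to 1); they miss things now and then, are a little off and sometimes report something else, mostly with a low value. They report only what shows in the picture. A call takes as long as a camera call.
- search_frame(query, camera): "box" ([left, top, width, height] in pixels, round what is visible of it).
- regions_of(query, camera): "region" (420x560 bool, what is visible of it) and "box" ([left, top, width, height] in pixels, round what is visible of it).
The state is a dict: "clock": time; "joints": joint angles; "joint_vel": joint speeds; "joint_efforts": joint torques, N m; "position": TCP position; "ee_rot": TCP orientation; "contact_force": force on the tool from outside, world axes, zero at the start; "wrist_torque": the same for the moment, N m; "gripper_width": finger opening in mm.
Only numpy, scipy, OpenCV 4.12 (cv2) and the standard library are available. Lean on these libraries where they do the work, as an engineer would, in place of code of your own. Each camera call takes 0.05 s, during which the arm holds its last target. There are 200 camera calls.

### The job

With a fingertip, slowly push the dye carousel round by the side of one of its arms or dishes until the red dish stands in line with the black pointer, then draw the finger away. Only push: do not take an arm between the fingers, and leave the printing block, the round stamp and the jar standing where they are.

Things in the scene. Friction and masses are not known exactly. Their poses are not given: they have to be found in the camera images.
- hub (a point): Carousel centre, on its vertical axis, 54 mm above the table, under the round wooden hub (92 mm across, top 94 mm above the table); turns with the carousel. Four wooden arms leave it along its +x, +y, -x, -y axes, ending in dishes of red, yellow, green, blue in that order. Fixed below: foot 150 mm across and 14 mm high, column 44 mm across.
- red_arm (a point): On the axis line of the red arm, 85 mm from the carousel's axis, mid-height, 68 mm above the table. All four arms are alike, 90 degrees apart: a straight bar 20 mm wide, 24 mm high (56 to 80 mm above the table), bare from 46 to 117 mm from the axis, with free space under it. x points outwards along the arm, z up.
- red_dish (a point): Centre of the red dish's colour face, 94 mm above the table, 165 mm from the axis; turns with the carousel. Each arm ends in such a round white dish, 96 mm across, 62 to 92 mm above the table.
- station (a point): Where the red dish's centre belongs: 165 mm from the axis, 94 mm above the table, on the line from the axis to the fixed black arrow pointer with a white dot. The pointer stands on a steel pin 244 mm from the axis (arrow tip 216 mm, top 106 mm above the table); a flat bar 30 mm wide, 10 mm high joins it to the foot. It does not move.
- carousel (a joint): Angle of the carousel in rad, growing counterclockwise seen from above; 0, and any whole turn from it, puts the red dish exactly at the pointer. It turns freely either way, without stops, with a light steady friction (about 0.14 N m, that is 1.6 N at 85 mm from the axis), and stays where it is left. It must not be spun: faster than 2.5 rad/s fails.
- block_mid (a point): Centre, half-way up, of a loose dark carved wooden printing block with a grip on top, 90 x 60 mm, 68 mm high. Leave it alone.
- stamp_mid (a point): Centre, half-way up, of a loose round wooden stamp with a knob grip, 66 mm across, 80 mm high. Leave it alone.
- jar_mid (a point): Centre, half-way up, of a loose amber glass jar with a steel cap, 60 mm across, 85 mm high. Leave it alone.

How it is judged (in metres and radians):
At the end, for the whole second after the job is handed in: The centre of the red dish is within 18 mm (about 6 degrees of turn) of its place at the pointer, the carousel is at rest, and the block, stamp and jar are within 15 mm of where they stood (horizontal distance between red_dish and station below 0.018 m and velocity of joint carousel between -0.05 and 0.05 rad/s and distance of each of block_mid, stamp_mid, jar_mid from where it was at the start of the episode below 0.015 m); the robot touches nothing.
It fails at once if The carousel is spun (faster than 2.5 rad/s) (velocity of joint carousel above 2.5 rad/s or velocity of joint carousel below -2.5 rad/s).
It fails at once if An arm of the carousel is taken between the fingers instead of being pushed ((y of the grasp point in the frame of hub between -0.009 and 0.009 m or x of the grasp point in the frame of hub between -0.009 and 0.009 m) and z of the grasp point in the frame of hub below 0.038 m and horizontal distance between the grasp point and hub between 0.05 and 0.117 m and contact force between the fingers and carousel above 1 N).
It fails at once if The block, the stamp or the jar is shifted by more than 15 mm, lifted or tipped (distance of any of block_mid, stamp_mid, jar_mid from where it was at the start of the episode above 0.015 m or angle between any of block_mid, stamp_mid, jar_mid's own z axis and vertical above 0.3 rad).
It also fails if it takes over 48 s, if anything falls off the work surface, if the arm or the gripper's body presses on something with over 40 N, if the wrist force passes 120 N, or if a joint passes its speed limit or range.

## Working session

There is one attempt and no reset: what is moved stays moved. The work goes in short steps, Python scripts to look and compute and a tool call to move; the robot and the scene stay as the last step left them, time stands still between calls to the robot, and variables do not carry over. Pictures are saved under pics/ and viewed, about 8 in all and at most 12, crops included, and the job is handed in when it is done.

Besides the shell and the picture viewer there is one more tool, called after "Emit:" as a command line: name --argument value ..., lists and objects as JSON in quotes. servo_tool: Moves the arm, as the interface text tells. Its arguments: {"type":"object","properties":{"turn":{"type":"array","items":{"type":"array","items":{"type":"number"}}},"dp":{"type":"array","items":{"type":"array","items":{"type":"number"}}},"fingers":{"type":"array","items":{"type":"number"}}},"required":["turn","dp","fingers"]}

```bash
ls; mkdir -p pics; cat > h.py <<'E'
import numpy as np, cv2
from bench import *
def cam(d):
    f=210/np.tan(np.radians(d['vfov'])/2); return f
def ray(d,u,v,T=None):
    f=cam(d); x=np.array([(u-d['cx'])/f,(v-d['cy'])/f]); r=x.copy()
    for _ in range(20): r=x/(1+d['k1']*(r@r))
    T=d['world_from_camera'] if T is None else T
    T=np.array(T); return T[:3,3], T[:3,:3]@np.array([r[0],r[1],1])
def at_z(d,u,v,z,T=None):
    o,q=ray(d,u,v,T); return o+q*(z-o[2])/q[2]
def proj(d,P,T=None):
    T=np.array(d['world_from_camera'] if T is None else T)
    p=T[:3,:3].T@(np.array(P)-T[:3,3]); r=p[:2]/p[2]; r=r*(1+d['k1']*(r@r)); f=cam(d)
    return r*f+[d['cx'],d['cy']]
E
python3 - <<'E'
from h import *
s=read_state(); print(s['clock'],s['position'],s['ee_rot'],s['gripper_width'])
for n in ['top','side']:
    d=get_image(n); cv2.imwrite(f'pics/{n}0.png',d['img'][:,:,::-1])
    print(n,d['vfov'],d['cx'],d['cy'],d['k1'],np.round(d['world_from_camera'],3).tolist())
    for q in ['hub','red_dish','station','red_arm','block_mid','stamp_mid','jar_mid']:
        print(q,[(np.round(r['box']).tolist(),round(r['score'],2)) for r in search_frame(q,n)[:3]])
E
```

```text
pics
0.0 [246.44533551 573.67163317 205.43884901] [ 9.79467508e-01 -2.01599239e-01 -1.81223460e-04  1.05601370e-03] 85.04383771819886
top 54.29024048928249 288.11874166102064 210.92308617312804 -0.053597999070734544 [[0.005, -0.974, 0.225, 284.079], [-1.0, -0.005, -0.0, 12.729], [0.001, -0.225, -0.974, 1175.203], [0.0, 0.0, 0.0, 1.0]]
hub [([206.0, 152.0, 126.0, 130.0], 0.57)]
red_dish [([208.0, 154.0, 126.0, 128.0], 0.67)]
station []
red_arm [([209.0, 152.0, 126.0, 126.0], 0.94)]
block_mid [([399.0, 159.0, 32.0, 38.0], 0.95)]
stamp_mid []
jar_mid [([126.0, 198.0, 27.0, 26.0], 0.95)]
side 50.998393070616025 279.43388054732077 211.12368486073666 0.04657949797967354 [[0.988, -0.107, 0.112, 412.507], [-0.155, -0.624, 0.766, -970.5], [-0.012, -0.774, -0.633, 931.836], [0.0, 0.0, 0.0, 1.0]]
hub [([211.0, 174.0, 122.0, 87.0], 0.92)]
red_dish [([209.0, 174.0, 126.0, 88.0], 0.69)]
station [([188.0, 176.0, 150.0, 85.0], 0.81)]
red_arm [([210.0, 173.0, 122.0, 93.0], 0.66)]
block_mid [([327.0, 314.0, 39.0, 45.0], 0.55)]
stamp_mid []
jar_mid [([250.0, 144.0, 19.0, 26.0], 0.66)]
```

```bash
python3 - <<'E'
import cv2
a=cv2.imread('pics/top0.png')[90:330,80:480]; cv2.imwrite('pics/top0c.png',cv2.resize(a,(800,480),interpolation=cv2.INTER_CUBIC))
E
```

```text
(no output)
```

View pics/top0c.png

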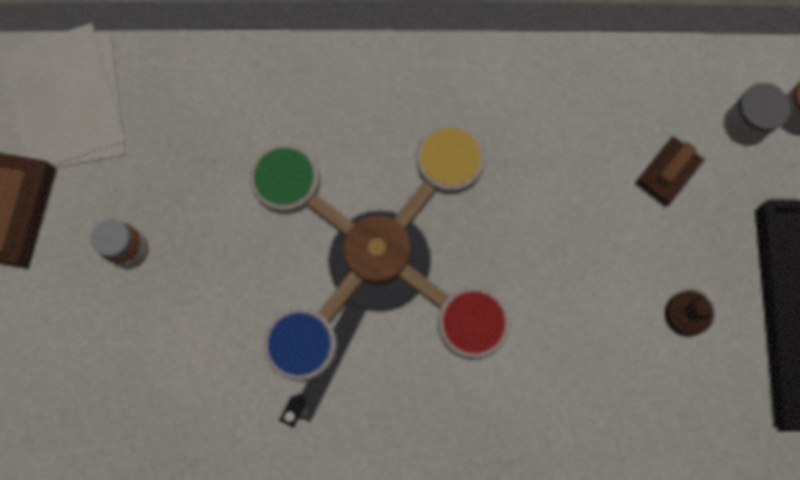

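View pics/side0.png

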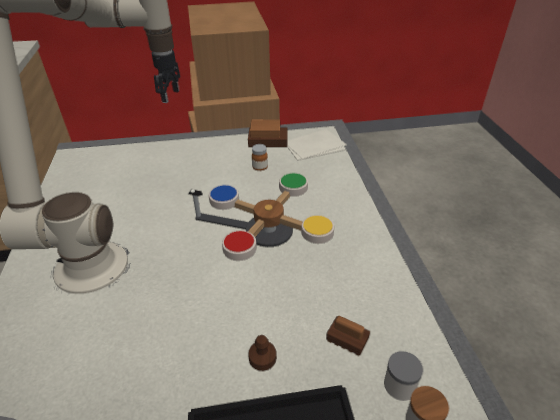

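The top crop shows the hub at (377,247), with red at (473,322), blue at (300,344) and the pointer dot at (290,416). The block, stamp and jar are all well clear of the carousel. Next I'll measure these positions.

```bash
cat >> h.py <<'E'
def dishes(name='top'):
    d=get_image(name); im=d['img']; hsv=cv2.cvtColor(im,cv2.COLOR_RGB2HSV); out={}
    for c,(lo,hi) in dict(red=(174,8),yellow=(18,32),green=(45,80),blue=(105,125)).items():
        h=hsv[:,:,0]; m=((h>=lo)&(h<=hi)) if lo<hi else ((h>=lo)|(h<=hi))
        m=(m&(hsv[:,:,1]>120)&(hsv[:,:,2]>60)).astype(np.uint8)
        m[:, :180]=0; m[:,350:]=0; m[:150]=0;m[285:]=0
        n,l,st,ce=cv2.connectedComponentsWithStats(m); i=1+np.argmax(st[1:,4]) if n>1 else 0
        if n>1: out[c]=(at_z(d,*ce[i],94)[:2],int(st[i,4]),ce[i])
    return d,out
E
python3 - <<'E'
from h import *
d,o=dishes()
for c in o: print(c,o[c])
C=np.mean([o[c][0] for c in o],0); print('C',C)
for c in o:
    v=o[c][0]-C; print(c,np.linalg.norm(v),np.degrees(np.arctan2(v[1],v[0])))
P=at_z(d,80+290/2,90+416/2,106)[:2]; v=P-C; print('ptr',P,np.linalg.norm(v),np.degrees(np.arctan2(v[1],v[0])))
print('jar',at_z(d,80+112/2,90+238/2,85))
print('stamp',at_z(d,80+690/2,90+312/2,40),'block',at_z(d,80+672/2,90+170/2,60))
g=cv2.cvtColor(d['img'],cv2.COLOR_RGB2GRAY)[285:310,210:245]; i=np.unravel_index(g.argmax(),g.shape); print(i[1]+210,i[0]+285); 
cv2.imwrite('pics/ptr.png',cv2.resize(d['img'][270:310,200:260,::-1],None,fx=10,fy=10,interpolation=cv2.INTER_CUBIC))
E
```

```text
red (array([426.23314357, -63.4536202 ]), 710, array([316.5915493 , 250.69014085]))
yellow (array([657.15739715, -33.37623486]), 619, array([304.88368336, 167.86106624]))
green (array([627.38609497, 197.89668338]), 537, array([221.2886406 , 177.70949721]))
blue (array([396.12954789, 167.84473664]), 683, array([229.02342606, 261.55783309]))
C [526.72654589  67.22789124]
red 164.85321150104457 -127.56009693872996
yellow 164.7221817080582 -37.64377618080053
green 164.9444696238419 52.39145948565302
blue 164.86153421807623 142.38798982189843
ptr [301.44212293 173.19322576] 248.96128885504726 154.80946809496209
jar [539.38639012 431.60415207  85.        ]
stamp [ 447.49076394 -372.33927583   40.        ] block [ 649.71892392 -353.93919661   60.        ]
224 298
```

View pics/ptr.png

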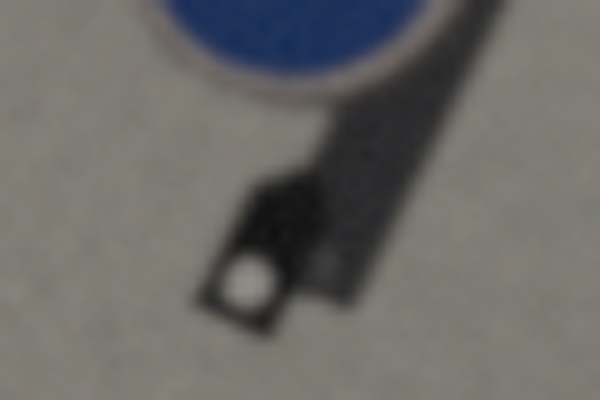

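Red is at 232.4° and the pointer at about 154.8°, so the carousel needs about 77.6° clockwise. I'll push the red arm from its counterclockwise side at r≈85 mm, with the fingers shut.

Emit:
servo_tool --turn '[[0, 0, -0.05], [0, 0, -0.05], [0, 0, -0.05], [0, 0, -0.05], [0, 0, -0.05]]' --dp '[[0.023, -0.054, 0], [0.023, -0.054, 0], [0.023, -0.054, 0], [0.023, -0.054, 0], [0.023, -0.054, 0]]' --fingers '[0, 0, 0, 0, 0]'

```text
clock: 1.48
position: [362.7, 300.0, 205.8]
ee_rot: [0.947, -0.323, 0.001, -0.001]
contact_force: [0.2, -0.6, 1.1]
gripper_width: -0.4
```

Emit:
servo_tool --turn '[[0, 0, 0], [0, 0, 0], [0, 0, 0], [0, 0, 0], [0, 0, 0]]' --dp '[[0.023, -0.054, 0], [0.023, -0.054, 0], [0.023, -0.054, 0], [0.023, -0.054, 0], [0.023, -0.054, 0]]' --fingers '[0, 0, 0, 0, 0]'

```text
clock: 2.1
position: [480.6, 21.3, 208.3]
ee_rot: [0.947, -0.321, 0.003, -0.003]
contact_force: [0.9, 0.2, -0.8]
gripper_width: -0.2
```

Emit:
servo_tool --turn '[[0, 0, 0], [0, 0, 0], [0, 0, 0], [0, 0, 0], [0, 0, 0]]' --dp '[[0.012, -0.022, 0], [0.011, -0.021, 0], [0, 0, -0.03], [0, 0, -0.03], [0, 0, -0.03]]' --fingers '[0, 0, 0, 0, 0]'

```text
clock: 2.72
position: [507.8, -27.7, 119.5]
ee_rot: [0.946, -0.325, 0.007, -0.005]
contact_force: [0.3, 0.5, 0.5]
gripper_width: 0.1
```

```bash
python3 - <<'E'
from h import *
s=read_state(); print(s['position'],s['clock'])
d=get_image('top'); im=d['img'].copy()
for P in [s['position'],[526.7,67.2,94]]: 
    u=proj(d,P); cv2.circle(im,(int(u[0]),int(u[1])),2,(0,255,255),-1)
cv2.imwrite('pics/top1c.png',cv2.resize(im[120:320,170:370,::-1],(600,600),interpolation=cv2.INTER_CUBIC))
d=get_image('side'); im=d['img'].copy()
u=proj(d,s['position']); cv2.circle(im,(int(u[0]),int(u[1])),2,(0,255,255),-1)
cv2.imwrite('pics/side1c.png',cv2.resize(im[120:290,170:370,::-1],(700,595),interpolation=cv2.INTER_CUBIC))
E
```

```text
[507.82499014 -27.72147086 119.49792535] 2.725
```

View pics/side1c.png

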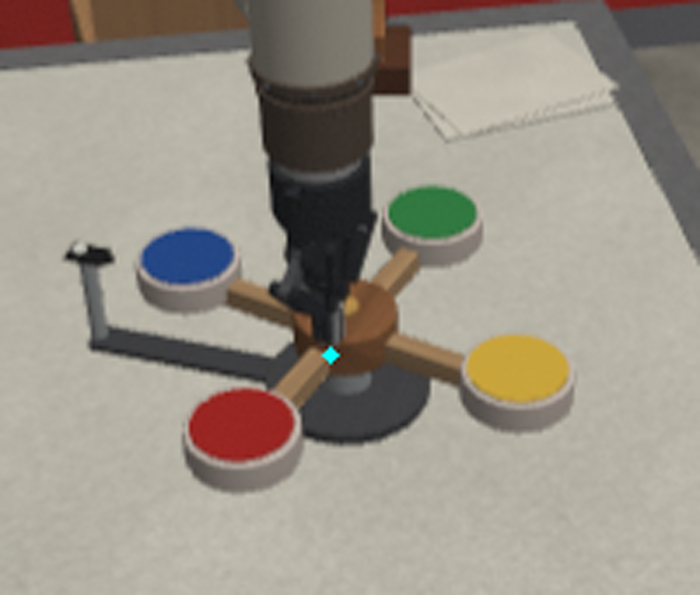

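Emit:
servo_tool --turn '[[0, 0, 0], [0, 0, 0], [0, 0, 0], [0, 0, 0], [0, 0, 0]]' --dp '[[0, 0, -0.014], [0, 0, -0.014], [0, 0, -0.014], [0, 0, -0.013], [0, 0, 0]]' --fingers '[0, 0, 0, 0, 0]'

```text
clock: 3.45
position: [507.0, -27.5, 61.2]
ee_rot: [0.946, -0.325, 0.006, -0.005]
contact_force: [0.3, -0.4, -0.1]
gripper_width: -0.0
```

```bash
cat > plan.py <<'E'
# plan a 5-row clockwise arc: args: radial r, normal offset n, arm angle list (deg)
import sys; from h import *
from scipy.spatial.transform import Rotation as R
C=np.array([526.7,67.2]); s=read_state(); p=s['position']; q=R.from_quat(s['ee_rot']); y=q.apply([0,1,0]); z=q.apply([0,0,1])
yaw=np.degrees(np.arctan2(y[1],y[0]))%360
v=p[:2]-C; print('pos',p.round(1),'yaw(arm ang if aligned)',yaw.round(1),'polar',np.hypot(*v).round(1),(np.degrees(np.arctan2(v[1],v[0]))%360).round(1),'z',z.round(3),'F',s['contact_force'].round(1))
r,n=float(sys.argv[1]),float(sys.argv[2]); a0=p[:2]
for a in map(float,sys.argv[3:]):
    t=np.radians(a); u=np.array([np.cos(t),np.sin(t)]); w=np.array([-u[1],u[0]]); g=C+r*u+n*w
    print(a,'dp',((g-a0)/1000).round(4),'turn',np.radians(a-yaw).round(3)); a0=g; yaw=a
E
python3 plan.py 85 22 232.4 228 224 220 216 212 208 204 200; python3 -c "
from h import *
d,o=dishes('side')
print({c:(o[c][0].round(),o[c][1]) for c in o})"
```

```text
pos [507.  -27.5  61.2] yaw(arm ang if aligned) 232.1 polar 96.8 258.2 z [ 0.014  0.005 -1.   ] F [ 0.3 -0.4 -0.1]
232.4 dp [-0.0147  0.014 ] turn 0.006
228.0 dp [-0.0061  0.0029] turn -0.077
224.0 dp [-0.0053  0.003 ] turn -0.07
220.0 dp [-0.0051  0.0034] turn -0.07
216.0 dp [-0.0049  0.0037] turn -0.07
212.0 dp [-0.0046  0.0041] turn -0.07
208.0 dp [-0.0043  0.0044] turn -0.07
204.0 dp [-0.004   0.0047] turn -0.07
200.0 dp [-0.0036  0.0049] turn -0.07
{'red': (array([428., -67.]), 480), 'yellow': (array([659., -38.]), 428), 'green': (array([629., 193.]), 262), 'blue': (array([399., 163.]), 300)}
```

Approach gently in 3 rows, then start the arc.

Emit:
servo_tool --turn '[[0, 0, 0], [0, 0, 0], [0, 0, 0], [0, 0, -0.07], [0, 0, -0.07]]' --dp '[[-0.005, 0.005, 0], [-0.005, 0.005, 0], [-0.005, 0.004, 0], [-0.006, 0.003, 0], [-0.0055, 0.003, 0]]' --fingers '[0, 0, 0, 0, 0]'

```text
clock: 4.12
position: [480.5, -5.6, 63.6]
ee_rot: [0.92, -0.392, 0.009, -0.005]
contact_force: [-0.7, 0.7, 0.3]
gripper_width: -0.2
```

```bash
python3 plan.py 85 22 220 216 212 208 204 200; cat > ang.py <<'E'
from h import *
C=np.array([526.7,67.2])
d,o=dishes(); 
for c,k in zip(['red','yellow','green','blue'],[0,90,180,270]):
    if c in o: v=o[c][0]-C; print(c,'red angle',round((np.degrees(np.arctan2(v[1],v[0]))-k)%360,1),'r',np.hypot(*v).round(1),o[c][1])
E
python3 ang.py
```

```text
pos [480.5  -5.6  63.6] yaw(arm ang if aligned) 223.8 polar 86.2 237.6 z [ 0.02   0.003 -1.   ] F [-0.7  0.7  0.3]
220.0 dp [-0.0048  0.0013] turn -0.067
216.0 dp [-0.0049  0.0037] turn -0.07
212.0 dp [-0.0046  0.0041] turn -0.07
208.0 dp [-0.0043  0.0044] turn -0.07
204.0 dp [-0.004   0.0047] turn -0.07
200.0 dp [-0.0036  0.0049] turn -0.07
red red angle 232.1 r 167.6 649
yellow red angle 232.4 r 164.5 623
green red angle 232.4 r 164.9 539
```

The arm hasn't turned even though the finger should be touching it, so I'll look before pushing further.

```bash
python3 - <<'E'
from h import *
from scipy.spatial.transform import Rotation as R
s=read_state(); p=s['position']; print(p,s['contact_force'],s['clock'])
ims=[]
for n,(a,b) in dict(side=(160,200),top=(180,230)).items():
    d=get_image(n); im=cv2.resize(d['img'],None,fx=4,fy=4,interpolation=cv2.INTER_CUBIC)
    u=proj(d,p)*4+1.5; cv2.drawMarker(im,(int(u[0]),int(u[1])),(0,255,255),0,14,1)
    q=proj(d,[526.7-.61*85,67.2-.792*85,80])*4+1.5; cv2.drawMarker(im,(int(q[0]),int(q[1])),(255,0,255),0,14,1)
    x,y=int(u[0]),int(u[1]); ims.append(im[y-250:y+200,x-200:x+200,::-1])
cv2.imwrite('pics/c2.png',np.hstack(ims))
E
```

```text
[479.66705795  -5.48666225  63.51279315] [-0.76535205  0.33376304  0.28785367] 4.175
```

View pics/c2.png

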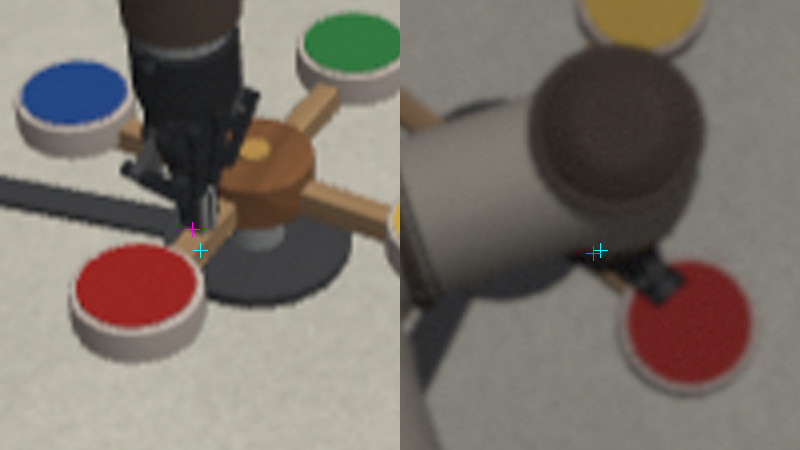

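In the side view the arm covers the fingertip, and the tips appear higher than the reported TCP, just above the arm. I'll raise and back off, then check the real tip height.

Emit:
servo_tool --turn '[[0, 0, 0], [0, 0, 0], [0, 0, 0], [0, 0, 0], [0, 0, 0]]' --dp '[[0, 0, 0.012], [0.012, -0.009, 0], [0.012, -0.009, 0], [0.012, -0.009, 0], [0, 0, 0]]' --fingers '[0, 0, 0, 0, 0]'

```text
clock: 4.9
position: [520.9, -35.0, 77.0]
ee_rot: [0.921, -0.39, 0.01, -0.006]
contact_force: [-0.9, 0.1, -0.0]
gripper_width: -0.0
```

```bash
python3 plan.py 85 45 224; python3 ang.py; python3 - <<'E'
from h import *
s=read_state(); p=s['position']; print(p,s['contact_force'],s['gripper_width'],s['clock'])
ims=[]
d=get_image('side'); im=cv2.resize(d['img'],None,fx=4,fy=4,interpolation=cv2.INTER_CUBIC)
u=proj(d,p)*4+1.5; cv2.drawMarker(im,(int(u[0]),int(u[1])),(0,255,255),0,14,1)
x,y=int(u[0]),int(u[1]); a=im[y-230:y+190,x-180:x+180]
d=get_image('wrist'); print(np.round(d['mount'],3).tolist(),d['vfov']); w=cv2.resize(d['img'],None,fx=.75,fy=.75)
w=np.vstack([w,np.zeros((420-w.shape[0],w.shape[1],3),np.uint8)])
cv2.imwrite('pics/c3.png',np.hstack([a,w])[:,:,::-1])
E
```

```text
pos [520.9 -35.   77. ] yaw(arm ang if aligned) 224.1 polar 102.4 266.8 z [ 0.022  0.003 -1.   ] F [-0.9  0.1 -0. ]
224.0 dp [-0.0241  0.0108] turn -0.003
red red angle 232.5 r 164.9 710
yellow red angle 240.1 r 174.1 172
green red angle 231.2 r 169.3 441
[520.24659811 -34.82802804  76.85056287] [-1.1554674  -0.44742687 -1.00274684] 0.30334145160747433 4.95
[[0.001, -0.948, -0.317, 81.449], [1.0, 0.001, -0.0, 0.936], [0.001, -0.317, 0.948, -166.941], [0.0, 0.0, 0.0, 1.0]] 71.79461246055035
```

View pics/c3.png

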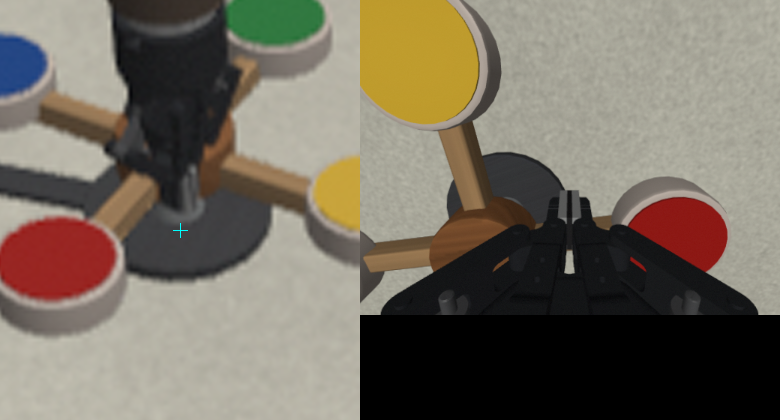

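```bash
python3 - <<'E'
from h import *
from scipy.spatial.transform import Rotation as R
s=read_state(); d=get_image('wrist'); M=np.array(d['mount'])
print('TCP in wrist px',proj(d,[0,0,0],M), 'grasp',proj(d,[0,0,-19],M),'16 back',proj(d,[0,0,-30],M))
T=np.eye(4); T[:3,:3]=R.from_quat(s['ee_rot']).as_matrix(); T[:3,3]=s['position']; W=T@M
for nm,P in dict(red=[426.2,-63.5,94],yellow=[657.2,-33.4,94],hub=[526.7,67.2,94]).items(): print(nm,proj(d,P,W))
hsv=cv2.cvtColor(d['img'],cv2.COLOR_RGB2HSV); h=hsv[:,:,0]
for nm,m in dict(red=((h>174)|(h<6)),yellow=((h>18)&(h<32))).items():
    m=(m&(hsv[:,:,1]>150)).astype(np.uint8); n,l,st,ce=cv2.connectedComponentsWithStats(m); i=1+np.argmax(st[1:,4]); print(nm,st[i],ce[i])
E
```

```text
TCP in wrist px [277.4923516 248.1553121] grasp [277.32065297 262.84491165] 16 back [277.20298052 272.90932046]
red [418.19415133 326.63424429]
yellow [69.45383537 80.75606221]
hub [160.28712773 353.47279411]
red [ 357  262  133  101 8271] [432.14629428 305.71321485]
yellow [    0     0   159   164 22373] [75.8631386 77.57185  ]
```

```bash
cat > off.py <<'E'
from h import *
from scipy.spatial.transform import Rotation as R
from scipy.optimize import least_squares
s=read_state(); d=get_image('wrist'); M=np.array(d['mount'])
T=np.eye(4); T[:3,:3]=R.from_quat(s['ee_rot']).as_matrix(); T[:3,3]=s['position']
hsv=cv2.cvtColor(d['img'],cv2.COLOR_RGB2HSV); h=hsv[:,:,0]; pts={}
for nm,m in dict(red=((h>174)|(h<6)),yellow=((h>18)&(h<32))).items():
    m=(m&(hsv[:,:,1]>150)).astype(np.uint8); n,l,st,ce=cv2.connectedComponentsWithStats(m); i=1+np.argmax(st[1:,4])
    c=max(cv2.findContours((l==i).astype(np.uint8),cv2.RETR_EXTERNAL,cv2.CHAIN_APPROX_NONE)[0],key=len)[:,0].astype(float)
    pts[nm]=c[(c[:,0]>3)&(c[:,1]>3)] if nm=='yellow' else c[(c[:,1]<300)|(c[:,0]>470)]
cen=dict(red=[426.2,-63.5],yellow=[657.2,-33.4])
def res(x):
    W=T.copy(); W[:3,3]+=x[:3]; W[:3,:3]=R.from_rotvec(x[4:7] if len(x)>4 else [0,0,0]).as_matrix()@W[:3,:3]; W=W@M
    return np.concatenate([[np.hypot(*(at_z(d,*p,94,W)[:2]-cen[k]))-x[3] for p in pts[k][::3]] for k in pts])
r=least_squares(res,[0,0,0,43],loss='soft_l1'); print('offset',r.x.round(1),'rms',np.sqrt(np.mean(r.fun**2)).round(2))
print('offset fixed 0 rms',np.std(res([0,0,0,43])))
E
python3 off.py
python3 - <<'E'
from h import *
s=read_state(); d=get_image('side'); p=s['position']; print(proj(d,p),(proj(d,p+[0,0,20]))); 
u=proj(d,p).astype(int); print(u)
a=d['img'][u[1]-35:u[1]+15,u[0]-25:u[0]+35,::-1]; cv2.imwrite('pics/c4.png',cv2.resize(a,None,fx=12,fy=12,interpolation=cv2.INTER_CUBIC))
E
```

```text
offset [-1.2  1.4  0.9 41.7] rms 0.2
offset fixed 0 rms 1.5745757884733766
[269.37215931 233.7264181 ] [269.18746479 228.53449566]
[269 233]
```

View pics/c4.png

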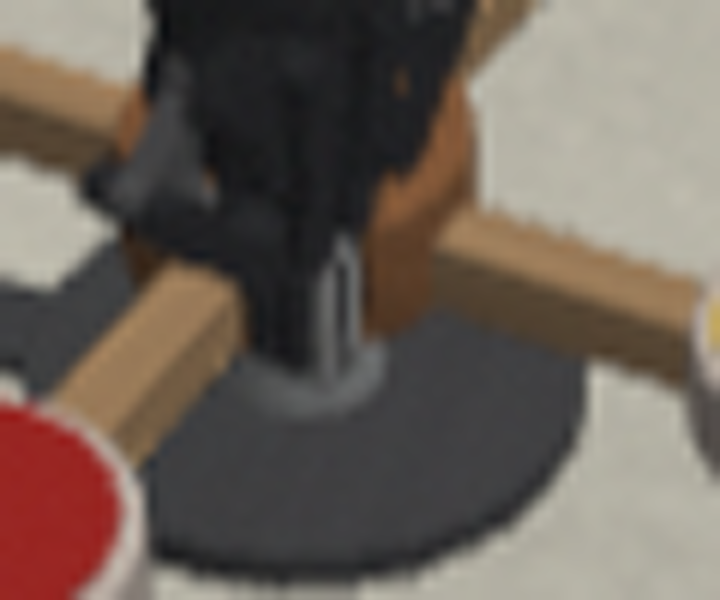

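```bash
python3 - <<'E'
from h import *
from scipy.spatial.transform import Rotation as R
s=read_state(); d=get_image('side'); p=s['position']; q=R.from_quat(s['ee_rot'])
yt=q.apply([0,1,0]); print('y',yt.round(2))
for L in (0,20,30,40,50,60):
    for b in (0,17,30,40,50,60): print(L,b,proj(d,p+q.apply([0,L,-b])).round(1),end=' ')
    print()
w=get_image('wrist'); M=np.array(w['mount'])
for x in (-11,0,11): print(x,[proj(w,[x,0,-b],M).round(0).tolist() for b in (0,10,17,25)])
E
```

```text
y [-0.72 -0.7  -0.02]
0 0 [269.4 233.7] 0 17 [269.1 229.3] 0 30 [268.9 225.9] 0 40 [268.7 223.3] 0 50 [268.5 220.6] 0 60 [268.4 217.9] 
20 0 [265.1 237.6] 20 17 [264.8 233.2] 20 30 [264.5 229.8] 20 40 [264.3 227.1] 20 50 [264.1 224.5] 20 60 [263.9 221.8] 
30 0 [262.9 239.6] 30 17 [262.6 235.2] 30 30 [262.3 231.8] 30 40 [262.1 229.1] 30 50 [261.9 226.4] 30 60 [261.7 223.7] 
40 0 [260.7 241.6] 40 17 [260.4 237.2] 40 30 [260.1 233.7] 40 40 [259.9 231.1] 40 50 [259.6 228.4] 40 60 [259.4 225.7] 
50 0 [258.5 243.6] 50 17 [258.1 239.2] 50 30 [257.8 235.8] 50 40 [257.6 233.1] 50 50 [257.4 230.4] 50 60 [257.1 227.7] 
60 0 [256.3 245.6] 60 17 [255.9 241.2] 60 30 [255.5 237.8] 60 40 [255.3 235.1] 60 50 [255.  232.4] 60 60 [254.8 229.7] 
-11 [[278.0, 264.0], [277.0, 272.0], [277.0, 278.0], [277.0, 285.0]]
0 [[277.0, 248.0], [277.0, 256.0], [277.0, 261.0], [277.0, 268.0]]
11 [[277.0, 232.0], [277.0, 239.0], [277.0, 244.0], [277.0, 250.0]]
```

The wrist camera confirms the reported pose to 2 mm. The visible tips, though, sit about 17 mm behind the TCP, so the fingers passed just over the arm. I'll lower the TCP to about 43 mm.

Emit:
servo_tool --turn '[[0, 0, 0.05], [0, 0, 0.05], [0, 0, 0.04], [0, 0, 0], [0, 0, 0]]' --dp '[[0, 0, -0.012], [0, 0, -0.012], [0, 0, -0.01], [-0.008, 0.006, -0.001], [-0.008, 0.006, 0]]' --fingers '[0, 0, 0, 0, 0]'

```text
clock: 5.92
position: [503.0, -20.4, 42.6]
ee_rot: [0.947, -0.321, 0.01, -0.007]
contact_force: [0.4, -0.7, 0.7]
gripper_width: 0.2
```

```bash
python3 plan.py 85 35 232.4; python3 plan.py 85 22 232.4; python3 ang.py
```

```text
pos [503.  -20.4  42.6] yaw(arm ang if aligned) 232.6 polar 90.7 254.9 z [ 0.024  0.007 -1.   ] F [ 0.4 -0.7  0.7]
232.4 dp [-0.0004 -0.0011] turn -0.003
pos [503.  -20.4  42.6] yaw(arm ang if aligned) 232.6 polar 90.7 254.9 z [ 0.024  0.007 -1.   ] F [ 0.4 -0.7  0.7]
232.4 dp [-0.0107  0.0068] turn -0.003
red red angle 232.5 r 164.8 711
yellow red angle 233.9 r 169.8 498
green red angle 232.6 r 164.9 536
```

Emit:
servo_tool --turn '[[0, 0, 0], [0, 0, 0], [0, 0, 0], [0, 0, 0], [0, 0, 0]]' --dp '[[-0.0032, 0.0024, 0], [-0.0032, 0.0024, 0], [-0.0032, 0.0024, 0], [-0.0032, 0.0024, 0], [-0.0032, 0.0024, 0]]' --fingers '[0, 0, 0, 0, 0]'

```text
clock: 6.6
position: [485.6, -7.4, 43.9]
ee_rot: [0.947, -0.32, 0.011, -0.008]
contact_force: [1.1, -1.8, -0.7]
gripper_width: 0.4
```

```bash
python3 ang.py;  python3 plan.py 85 18 228 224 220 216 212 208
```

```text
red red angle 225.0 r 165.0 711
yellow red angle 225.2 r 165.9 606
green red angle 225.1 r 165.1 525
pos [485.   -7.1  43.8] yaw(arm ang if aligned) 232.6 polar 85.2 240.7 z [ 0.025  0.008 -1.   ] F [-1.2 -0.3 -0.3]
228.0 dp [-0.0018 -0.0009] turn -0.081
224.0 dp [-0.0051  0.0032] turn -0.07
220.0 dp [-0.0049  0.0036] turn -0.07
216.0 dp [-0.0046  0.0039] turn -0.07
212.0 dp [-0.0044  0.0042] turn -0.07
208.0 dp [-0.0041  0.0045] turn -0.07
```

The arm moved: red is now at 225.1°. I'll continue along the arc.

```bash
python3 plan.py 85 22 221 217 213 209 205 201 197 193 189 185 
```

```text
pos [485.   -7.1  43.8] yaw(arm ang if aligned) 232.6 polar 85.2 240.7 z [ 0.025  0.008 -1.   ] F [-1.2 -0.3 -0.3]
221.0 dp [-0.0081  0.002 ] turn -0.203
217.0 dp [-0.0049  0.0036] turn -0.07
213.0 dp [-0.0047  0.004 ] turn -0.07
209.0 dp [-0.0044  0.0043] turn -0.07
205.0 dp [-0.0041  0.0046] turn -0.07
201.0 dp [-0.0037  0.0049] turn -0.07
197.0 dp [-0.0034  0.0051] turn -0.07
193.0 dp [-0.003   0.0053] turn -0.07
189.0 dp [-0.0026  0.0055] turn -0.07
185.0 dp [-0.0022  0.0057] turn -0.07
```

Emit:
servo_tool --turn '[[0, 0, -0.09], [0, 0, -0.09], [0, 0, -0.09], [0, 0, -0.09], [0, 0, -0.09]]' --dp '[[-0.006, 0.002, 0], [-0.005, 0.0035, 0], [-0.0047, 0.004, 0], [-0.0044, 0.0043, 0], [-0.0041, 0.0046, 0]]' --fingers '[0, 0, 0, 0, 0]'

```text
clock: 7.28
position: [461.0, 11.6, 44.1]
ee_rot: [0.848, -0.53, 0.013, -0.005]
contact_force: [0.8, -1.8, -0.4]
gripper_width: 0.1
```

```bash
python3 ang.py;  python3 plan.py 85 22 202 198 194 190 186 182
```

```text
red red angle 204.8 r 165.8 702
yellow red angle 205.0 r 165.0 641
green red angle 205.1 r 164.7 510
blue red angle 194.4 r 167.4 76
pos [460.5  11.9  44.1] yaw(arm ang if aligned) 205.9 polar 86.2 219.8 z [ 0.027 -0.005 -1.   ] F [-0.5  0.8  0.5]
202.0 dp [-0.0044  0.003 ] turn -0.067
198.0 dp [-0.0035  0.005 ] turn -0.07
194.0 dp [-0.0031  0.0053] turn -0.07
190.0 dp [-0.0027  0.0055] turn -0.07
186.0 dp [-0.0023  0.0057] turn -0.07
182.0 dp [-0.0019  0.0058] turn -0.07
```

Tracking well.

Emit:
servo_tool --turn '[[0, 0, -0.068], [0, 0, -0.068], [0, 0, -0.068], [0, 0, -0.068], [0, 0, -0.068]]' --dp '[[-0.0044, 0.003, 0], [-0.0035, 0.005, 0], [-0.0031, 0.0053, 0], [-0.0027, 0.0055, 0], [-0.0023, 0.0057, 0]]' --fingers '[0, 0, 0, 0, 0]'

```text
clock: 7.95
position: [445.4, 37.2, 44.4]
ee_rot: [0.744, -0.668, 0.014, -0.003]
contact_force: [1.0, -2.0, -0.2]
gripper_width: 0.2
```

```bash
python3 ang.py;  python3 plan.py 85 22 182 178 174 170 166 163
```

```text
red red angle 185.4 r 162.0 608
yellow red angle 185.6 r 165.0 666
green red angle 185.7 r 159.4 421
blue red angle 185.6 r 165.0 631
pos [445.3  37.6  44.4] yaw(arm ang if aligned) 186.0 polar 86.6 199.9 z [ 0.026 -0.014 -1.   ] F [-0.9  0.8 -0.5]
182.0 dp [-0.0027  0.0046] turn -0.071
178.0 dp [-0.0015  0.0059] turn -0.07
174.0 dp [-0.0011  0.006 ] turn -0.07
170.0 dp [-0.0007  0.0061] turn -0.07
166.0 dp [-0.0003  0.0061] turn -0.07
163.0 dp [0.0001 0.0046] turn -0.052
```

Emit:
servo_tool --turn '[[0, 0, -0.07], [0, 0, -0.07], [0, 0, -0.07], [0, 0, -0.07], [0, 0, -0.06]]' --dp '[[-0.0027, 0.0046, 0], [-0.0015, 0.0058, 0], [-0.0011, 0.006, 0], [-0.0007, 0.006, 0], [-0.0003, 0.0045, 0]]' --fingers '[0, 0, 0, 0, 0]'

```text
clock: 8.62
position: [438.9, 64.3, 44.6]
ee_rot: [-0.619, 0.785, -0.014, 0.0]
contact_force: [0.9, -2.9, -0.3]
gripper_width: 0.2
```

```bash
python3 ang.py;  python3 plan.py 85 22 164 162 160 158 156 154.8; python3 - <<'E'
from h import *
C=np.array([526.7,67.2]); d=get_image('top')
for u,v,z in [(224.4,297.6,106),(224,298,106)]:
    w=at_z(d,u,v,z)[:2]-C; print('ptr',np.hypot(*w),np.degrees(np.arctan2(w[1],w[0])))
E
```

```text
red red angle 167.1 r 164.7 611
yellow red angle 167.7 r 164.9 686
green red angle 167.4 r 160.8 447
blue red angle 167.7 r 164.7 612
pos [439.2  64.8  44.7] yaw(arm ang if aligned) 166.5 polar 87.6 181.6 z [ 0.019 -0.022 -1.   ] F [ 0.3 -0.1 -0.9]
164.0 dp [-0.0003  0.0047] turn -0.043
162.0 dp [0.0001 0.0031] turn -0.035
160.0 dp [0.0002 0.0031] turn -0.035
158.0 dp [0.0003 0.003 ] turn -0.035
156.0 dp [0.0005 0.003 ] turn -0.035
154.8 dp [0.0003 0.0018] turn -0.021
ptr 248.7280105570888 154.37467408747108
ptr 250.07318508019068 154.27074341231827
```

Emit:
servo_tool --turn '[[0, 0, -0.04], [0, 0, -0.035], [0, 0, -0.035], [0, 0, -0.035], [0, 0, -0.03]]' --dp '[[-0.0003, 0.004, 0], [0.0001, 0.003, 0], [0.0002, 0.003, 0], [0.0003, 0.003, 0], [0.0004, 0.002, 0]]' --fingers '[0, 0, 0, 0, 0]'

```text
clock: 9.35
position: [438.8, 78.0, 44.5]
ee_rot: [-0.551, 0.834, -0.014, -0.002]
contact_force: [-0.1, -1.5, 1.1]
gripper_width: -0.2
```

```bash
python3 ang.py;  python3 plan.py 85 22 156 154.5
```

```text
red red angle 159.4 r 169.3 591
yellow red angle 158.9 r 165.1 695
green red angle 158.8 r 163.5 497
blue red angle 158.9 r 164.6 602
pos [438.9  78.3  44.5] yaw(arm ang if aligned) 156.8 polar 88.5 172.8 z [ 0.012 -0.026 -1.   ] F [-0.2 -0.1 -0.2]
156.0 dp [0.0012 0.0034] turn -0.015
154.5 dp [0.0004 0.0023] turn -0.026
```

Emit:
servo_tool --turn '[[0, 0, -0.01], [0, 0, -0.01], [0, 0, -0.01], [0, 0, -0.01], [0, 0, 0]]' --dp '[[0.0004, 0.0018, 0], [0.0004, 0.0018, 0], [0.0004, 0.0015, 0], [0.0004, 0.0013, 0], [0, 0, 0]]' --fingers '[0, 0, 0, 0, 0]'

```text
clock: 10.02
position: [440.2, 84.7, 44.5]
ee_rot: [-0.533, 0.846, -0.014, -0.003]
contact_force: [-0.1, -1.2, 0.0]
gripper_width: 0.2
```

```bash
python3 ang.py;  python3 plan.py 85 22 154.5
```

```text
red red angle 155.5 r 170.6 569
yellow red angle 154.5 r 164.9 704
green red angle 154.4 r 164.7 513
blue red angle 154.4 r 164.9 602
pos [440.3  84.7  44.5] yaw(arm ang if aligned) 154.5 polar 88.2 168.6 z [ 0.01  -0.027 -1.   ] F [-0.2 -0.4 -0. ]
154.5 dp [ 0.0002 -0.0008] turn 0.0
```

Red is aligned at about 154.4°. Now I'll draw the finger away and up.

Emit:
servo_tool --turn '[[0, 0, 0], [0, 0, 0], [0, 0, 0], [0, 0, 0], [0, 0, 0]]' --dp '[[-0.004, -0.008, 0], [-0.004, -0.009, 0], [-0.004, -0.009, 0], [0, 0, 0.03], [0, 0, 0.04]]' --fingers '[0, 0, 0, 0, 0]'

```text
clock: 10.7
position: [424.5, 55.0, 113.3]
ee_rot: [-0.533, 0.846, -0.013, -0.006]
contact_force: [0.0, 1.1, -0.0]
gripper_width: -0.0
```

Emit:
servo_tool --turn '[[0, 0, 0], [0, 0, 0], [0, 0, 0], [0, 0, 0], [0, 0, 0]]' --dp '[[0, 0, 0.05], [0, 0, 0.05], [0, -0.05, 0.02], [0, -0.05, 0], [0, -0.05, 0]]' --fingers '[0, 0, 0, 0, 0]'

```text
clock: 11.32
position: [424.2, -98.6, 241.3]
ee_rot: [-0.536, 0.844, -0.015, -0.001]
contact_force: [0.9, -0.5, -0.3]
gripper_width: -0.4
```

Emit:
servo_tool --turn '[[0, 0, 0], [0, 0, 0], [0, 0, 0], [0, 0, 0], [0, 0, 0]]' --dp '[[0, -0.05, 0], [0, -0.05, 0], [0, -0.04, 0], [0, 0, 0], [0, 0, 0]]' --fingers '[0, 0, 0, 0, 0]'

```text
clock: 11.95
position: [419.8, -246.9, 240.7]
ee_rot: [-0.533, 0.846, -0.015, -0.001]
contact_force: [-0.5, -0.4, 0.8]
gripper_width: -0.3
```

```bash
python3 ang.py; python3 - <<'E'
from h import *
s=read_state(); print(s['position'],s['contact_force'],s['clock'])
d=get_image('top'); C=np.array([526.7,67.2,94]); cv2.imwrite('pics/top9.png',cv2.resize(d['img'][120:320,110:450,::-1],(782,460),interpolation=cv2.INTER_CUBIC))
for q in ['block_mid','jar_mid','stamp_mid']: print(q,[(np.round(r['box']).tolist(),round(r['score'],2)) for r in search_frame(q,'top')[:1]])
E
```

```text
red red angle 154.5 r 164.7 727
yellow red angle 151.7 r 140.4 186
green red angle 154.5 r 164.6 510
blue red angle 154.4 r 164.8 602
[ 419.88136952 -246.62532909  240.76008476] [-0.33352537  0.40010537 -0.31275534] 12.0
block_mid [([397.0, 159.0, 35.0, 30.0], 0.57)]
jar_mid [([126.0, 198.0, 26.0, 24.0], 0.86)]
stamp_mid [([417.0, 249.0, 18.0, 11.0], 0.57)]
```

View pics/top9.png

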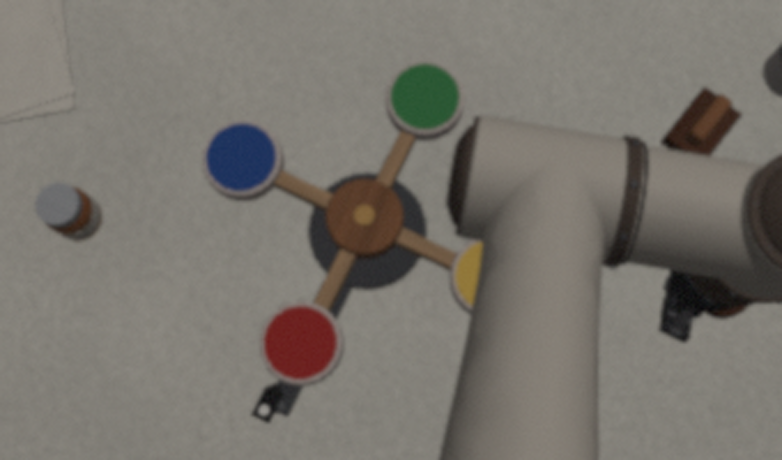

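The red dish (300,343) lies on the line from the hub (365,215) to the pointer dot (265,409), and the gripper is clear at z≈240 mm. Handing in.

```bash
python3 -c "
from bench import *; print(job_done())"
```

```text
the job is handed in; nothing more can be done
None
```

I pushed the red arm about 78° clockwise with the shut fingertips until the red dish stood at the pointer. Then I drew the finger back, lifted it clear and handed the job in at about 12 s of the 48 s; no verdict was reported.

**Last checks:**
- **Alignment:** the top camera gave the red dish at 154.5°. My readings of the pointer ran from 154.3° to 154.8°, so the error is well under 1°, or about 1 mm.
- **Rest:** the angle read the same before and after the finger was withdrawn, so the carousel stayed put.
- **Clearance:** the tool ended at z ≈ 240 mm with no contact force beyond sensor noise.
- **Block, stamp and jar:** the jar's box in the image was unchanged. The block and stamp were partly hidden by the robot, and their start-to-end positions could not be fully compared. The finger was never lowered near any of them.

**What failed or disagreed:**
- **First push missed:** the fingers passed just over the arm without touching it, because the visible tips sit about 17 mm behind the reported tool point. I backed off, lowered the tool 20 mm, and the second push worked.
- **Camera offset:** the side and top cameras disagreed by about 4 mm on the carousel centre.
- **Yellow reading:** the final yellow-dish angle (151.7°) came out off because the robot partly hid that dish. Red, green and blue agreed within 0.1°.

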